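# Clamp a breaker in the test jig and set the test knob

## Robot

A 6-joint arm with a two-finger parallel gripper is mounted at the origin on a cart in front of the work surface, level with it; the furniture and walls round the work are solid. World frame = base frame: x ahead of the robot, y to its left, z up, the work surface at z = 0. Lengths are in m, angles in degrees, forces in N, time in s.
With the tool pointing down it reaches from about 0.25 to 0.725 m from the base axis. Payload 9.7 kg.
Tool frame: the origin (TCP) lies on the centre line of the jaws, within the pads' length; the fingertips stand bot.nose_length ahead of it and the grasp point (between the pads) lies 11 mm behind it (bot.nose_length is the distance from the TCP to the fingertips, in m); z points along the fingers, y is the line along which they close (so a half turn about z gives the same grasp; the last joint's range is limited). The gripper opens to 85 mm and grips with 20 to 120 N. Pads are 22 mm wide; open, the fingers measure 114 mm over their backs; the gripper's body (76 mm by 85 mm) begins 54 mm behind the grasp point. The pads swing forward as they close: fully open they stand 13 mm farther back than shut.
Start: joints at [69.958, 4.979, 10.078, 95.1, 0, 90], TCP at [0.188, 0.517, 0.239] pointing down, gripper open.
Joint ranges: [-179.16, 179.16], [-48.56, 103.87], [-65.8, 70.77], [-126.05, 130.52], [-82.76, 87.17], [-180, 180]. Speed limits (degrees/s): [127.2, 127.2, 147.25, 180, 180, 180].

## Interface

Orientations are given as [roll, pitch, yaw] about the fixed x, y, z axes, in that order (R = Rz(yaw) Ry(pitch) Rx(roll)).
In Python, from workcell import bot gives the robot as it stands. The module is installed in compiled form; this text tells all that it offers.
- The arm moves only by the shell command python3 -m inch 'ROWS' [OPENING] [FORCE]. ROWS is JSON, a list of rows, each a list of 4 numbers: the shift along the world's x, y, z in cm, then the turn about the world's z in degrees. A call has exactly 8 rows; each row is the pose to reach, as a shift and turn from the pose commanded when the call began; what a row does not reach only later rows make up. A row lasts 1/8 s, in which the tool goes at most 62.5 mm and 10.7 degrees, less where a joint would pass 70% of its speed; a pose out of reach is approached as far as the arm can. A call with a gripper value outside its range is refused whole. OPENING is the finger opening in cm, from 0 to 8.54, set as the call begins (- or left out, the last holds). The fingers move at their own pace and stop on an object; FORCE is the grip in N (left out, the last holds). Time passes only in rows, so rows that repeat a pose let the fingers close, or fill a call up. It gives the time, the measured TCP pose, the force, the opening and the grip force at its end, in the units of the state.
- bot.get_obs(): the state, without advancing time (a new reading comes with each control period).
- bot.camera(name): name is "side" or "top"; returns a dict with "img" (420x560x3 uint8, red, green, blue), "fovy" (degrees; the focal length in pixels is half the picture's height over the tangent of half this angle, whatever the lens; pixels are square), "cx", "cy" (the principal point, pixels), "dist" ([k1, k2, p1, p2, k3] as OpenCV has them; the pictures are not rectified), "R" (3x3) and "t" (3): a world point X has camera coordinates R X + t. Camera axes: x right, y down, z forward; pixel columns grow to the right and rows downward; lengths in m; the calibration is good to about 2 mm. A picture is of the moment at which its call begins. There is no depth.
- bot.job_done(): hands the job in; it is judged then, once.
Trained networks look in a picture, given as the dict that the camera call returned (one of the last four; its "shot" number tells which), for a name from the list of things; names that differ only in an ending like _2 or _b are one class to them, and where a whole thing is asked for, a point or a joint stands for the part that bears it (a point fixed in the world has none). Each returns a list of dicts, best first, with "score" (0 to 1); they miss things now and then, are a little off and sometimes report something else, mostly with a low value. They report only what shows in the picture. A call takes as long as a camera call.
- bot.find_in(thing, picture): "point" ([column, row] in pixels, amid what is visible of it).
- bot.landmark_of(thing, picture): "point" ([column, row] in pixels: a listed point, or the origin of a listed thing).
The state is a dict: "time": time; "q": joint angles; "qd": joint speeds; "joint_efforts": joint torques, N m; "ee_pos": TCP position; "tcp_rot": TCP orientation; "wrist_force": force on the tool from outside, world axes, zero at the start; "torque": the same for the moment, N m; "opening": finger opening in m; "grasp_force": force on a finger pad.
Only numpy, scipy, OpenCV 4.12 (cv2) and the standard library are available. Lean on these libraries where they do the work, as an engineer would, in place of code of your own. Each camera call takes 0.05 s, during which the arm holds its last target. There are 200 camera calls.

## Task

Get the breaker ready for its trip test: slide it along the jig's channel until it is fully home against the end stop, and then push the toggle clamp's handle over its centre so that the clamp locks with its foot pressing on the breaker. Turn the test set's knob so that its pointer stands at the one long line on the dial, and leave the standing relay and the standing fuse where they are.

Things in the scene. Friction and masses are not known exactly. Their poses are not given: they have to be found in the camera images.
- clamp_jig: Fixed jig: aluminium plate 92 x 240 mm, top at z = 10 (mm), y = -160 to +80. Origin on the desk under the middle of the end stop's face; local y runs along the channel towards stop and clamp, z up. Channel: steel rails, inner faces at x = +-27, 12 wide, tops at z = 24, y = -158 to 0, open at the -y end. Stop: grey block 60 wide, y = 0 to 72, top z = 36. Clamp cheeks on it: y = 10 to 68, up to z = 67.
- breaker: Loose grey moulded breaker 95 x 50 x 49 mm, 0.1 to 0.2 kg, in the channel, 2 mm play each side, 20 to 45 mm short of the stop at first. Origin in the middle of its underside, local x along its length, -x end towards the stop. Ends at x = +-47.5, 25 mm high; body 34 mm high in the middle, small upright toggle to 49 mm. Fully home: origin at y = -47.5 mm, z = 10 mm of the jig.
- clamp_handle (a joint): Clamp handle, rad, 0 to 1.09. At value v it stands 0.873 + v above level, leaning to the jig's +y side (upright at 0.70, at the end 0.39 past upright towards the breaker). Starts near 0, arm raised; stays put by friction. From 0.75 the foot meets the breaker and resists; at 1.0 it goes over centre: let go before, it springs back to about 0.76; beyond, it snaps to 1.09 and stays locked. 1 to 5 N at its tip.
- handle_pivot (a point): Middle of the handle's hinge pin, at x 0, y 58, z 58 mm of the jig. The handle turns about the jig's x axis, in the plane of local y and z.
- handle_tip (a point): On the handle's axis 112 mm from its pivot; the handle ends 3 mm beyond. The last 50 mm is a black round grip 18 mm in diameter; below it a steel bar 12 mm wide, 7 mm thick. Pushed from the jig's +y side towards -y, following its arc up, it closes the clamp.
- spindle_foot: Rubber foot of the clamp's spindle, 13 mm in diameter, sprung by up to 8 mm; origin in the middle of its lower face. Locked on a breaker that is home, it stands at y = -30 mm of the jig and presses with some 10 N on the flat body between toggle and stop end. With the clamp open it is raised about 100 mm above the desk, over the stop end of the channel.
- test_set: Fixed grey box 88 x 92 x 35 mm to the right of the hinged steel tin. Origin in the middle of its underside, x away from the robot at yaw 0, z up. On top, centred on the knob's axis (local x = -4 mm), a black dial of 37 mm radius, top at z = 37, with twelve short ticks and one long thick line on its local +x side.
- test_knob (a joint): Knob on the test set, rad, 0 to 3.14, growing clockwise seen from above. 0: pointer along the box's +y; 1.571: pointer along the box's +x, at the long line. Starts at 0.2 to 0.9. Turns with light friction (0.03 Nm) and stays where it is left.
- knob_grip (a point): On the knob's axis, 57.5 mm above the desk. The knob is a bar grip 12 mm wide and 40 mm long, from 41 to 69 mm above the desk, on a disc 36 mm in diameter; the bar's length points along the pointer.
- knob_pointer (a point): Tip of the knob's pointer, 24 mm from the axis, 37 mm above the desk. That end of the bar has a small nose low down, and a white line runs along the bar's top from the axis to that end.
- index_line (a point): On the long line of the dial, 28 mm from the knob's axis, 37 mm above the desk.
- relay_2: Bystander: loose plug-in relay standing behind the jig, 30 x 36 x 61 mm, origin in the middle of its underside.
- fuse_3: Bystander: loose cartridge fuse standing behind the test set, 27 mm in diameter, 80 mm high, origin in the middle of its underside.

How it is judged (in metres and radians):
On the way, in this order (a step that is already met when the one before it is completed fails the run):
1. the breaker is home against the end stop while the clamp is still open (y of breaker in the frame of clamp_jig above -0.0515 m and z of breaker in the frame of clamp_jig below 0.014 m and value of joint clamp_handle below 0.5 rad), for 0.2 s.
2. the clamp is locked past its over-centre point with its foot pressing on the breaker (y of breaker in the frame of clamp_jig above -0.0515 m and z of breaker in the frame of clamp_jig below 0.014 m and value of joint clamp_handle above 1.04 rad and contact force between spindle_foot and breaker above 4 N), for 0.3 s.
At the end, for the whole second after the job is handed in: Breaker flat in the channel within 4 mm of the stop, at rest; clamp handle locked past its over-centre point (joint above 1.04), its foot pressing on the breaker with over 4 N; knob pointer within 0.1 rad of the long line (joint 1.571); relay and fuse neither moved over 20 mm nor knocked over (all of step 2 and value of joint test_knob between 1.471 and 1.671 rad and linear speed of breaker below 0.02 m/s); the robot touches nothing.
It fails at once if the standing relay or the standing fuse is moved by more than 20 mm or knocked over (distance of any of relay_2, fuse_3 from where it was at the start of the episode above 0.02 m or angle between any of relay_2, fuse_3's own z axis and vertical above 0.5 rad).
It also fails if it takes over 61 s, if anything falls off the work surface, if the arm or the gripper's body presses on something with over 40 N, if the wrist force passes 120 N, or if a joint passes its speed limit or range.

## Working session

There is one attempt and no reset: what is moved stays moved. The work goes in short steps, Python scripts to look and compute and a shell command to move; the robot and the scene stay as the last step left them, time stands still between calls to the robot, and variables do not carry over. Pictures are saved under pics/ and viewed, at most 10 in all, crops included, and the job is handed in when it is done.

```bash
mkdir -p pics
cat > h.py <<'E'
import numpy as np,cv2
from workcell import bot
def cam(n,save=None):
    c=bot.camera(n)
    if save: cv2.imwrite('pics/'+save+'.png',c['img'][:,:,::-1])
    return c
def K(c):
    f=c['img'].shape[0]/2/np.tan(np.radians(c['fovy'])/2)
    return np.array([[f,0,c['cx']],[0,f,c['cy']],[0,0,1.]])
def ray(c,p):
    u=cv2.undistortPoints(np.array([[p]],float),K(c),np.array(c['dist'],float))[0,0]
    R=np.array(c['R']);t=np.array(c['t'])
    return -R.T@t, R.T@np.array([u[0],u[1],1])
def onz(c,p,z):
    o,d=ray(c,p); return o+d*(z-o[2])/d[2]
def tri(c1,p1,c2,p2):
    o1,d1=ray(c1,p1);o2,d2=ray(c2,p2);d1=d1/np.linalg.norm(d1);d2=d2/np.linalg.norm(d2)
    s=np.linalg.lstsq(np.c_[d1,-d2],o2-o1,rcond=None)[0]
    a=o1+s[0]*d1;b=o2+s[1]*d2
    return (a+b)/2,np.linalg.norm(a-b)
def proj(c,X):
    return cv2.projectPoints(np.array(X,float).reshape(-1,1,3),cv2.Rodrigues(np.array(c['R']))[0],np.array(c['t'],float),K(c),np.array(c['dist'],float))[0][:,0]
E
python3 - <<'E'
from h import *
a=cam('top','top0');b=cam('side','side0')
print(bot.nose_length,bot.get_obs()['tcp_rot'], bot.get_obs()['ee_pos'])
for c in(a,b): print('cam at',-np.array(c['R']).T@np.array(c['t']))
for n in ['clamp_jig','breaker','handle_pivot','handle_tip','spindle_foot','test_set','knob_grip','knob_pointer','index_line','relay_2','fuse_3']:
    A=bot.landmark_of(n,a)[:2];B=bot.landmark_of(n,b)[:2]
    print(n,[(np.round(x['point']),round(x['score'],2)) for x in A],[(np.round(x['point']),round(x['score'],2)) for x in B], end=' ')
    if A and B:
        X,e=tri(a,A[0]['point'],b,B[0]['point']); print(X.round(4),'gap',e.round(4))
E
```

```text
0.008 [-1.79931339e+02 -1.90851730e-03  1.59956410e+02] [0.18841508 0.51652248 0.23864634]
cam at [ 0.39256276 -0.03371466  1.3812761 ]
cam at [ 0.46739414 -0.88307357  0.79532563]
clamp_jig [(array([223., 222.]), 0.58), (array([277., 186.]), 0.48)] [(array([253., 194.]), 0.66), (array([253., 126.]), 0.58)] [ 0.4607  0.1798 -0.0012] gap 0.0051
breaker [] [(array([251., 209.]), 0.57)] handle_pivot [(array([203., 220.]), 0.87), (array([384., 213.]), 0.7)] [(array([254., 168.]), 0.68), (array([250., 206.]), 0.52)] [0.4636 0.2379 0.0539] gap 0.0027
handle_tip [(array([171., 217.]), 0.71)] [(array([254., 130.]), 0.62), (array([250., 206.]), 0.55)] [0.4647 0.3123 0.1478] gap 0.0048
spindle_foot [(array([222., 224.]), 0.6)] [(array([250., 170.]), 0.49), (array([256., 167.]), 0.23)] [0.4512 0.1705 0.0948] gap 0.003
test_set [(array([384., 213.]), 0.66), (array([172., 218.]), 0.53)] [(array([304., 318.]), 0.72), (array([269., 346.]), 0.7)] [ 0.528  -0.3368  0.0594] gap 0.0677
knob_grip [(array([393., 210.]), 0.58)] [(array([269., 332.]), 0.66)] [ 0.4955 -0.3652  0.0559] gap 0.0155
knob_pointer [(array([382., 208.]), 0.46)] [(array([274., 326.]), 0.71), (array([282., 335.]), 0.36)] [ 0.5067 -0.336   0.0333] gap 0.0128
index_line [(array([390., 204.]), 0.76), (array([383., 209.]), 0.55)] [(array([282., 334.]), 0.87)] [ 0.5199 -0.3601  0.0384] gap 0.0093
relay_2 [(array([276., 187.]), 0.64)] [(array([298., 232.]), 0.72)] [ 0.5824  0.0091 -0.0118] gap 0.0022
fuse_3 [(array([367., 192.]), 0.51)] [(array([303., 314.]), 0.81)] [ 0.5688 -0.2909  0.0092] gap 0.0002
```

Run:
```python
import cv2,numpy as np
a=cv2.imread('pics/top0.png');b=cv2.imread('pics/side0.png')
cv2.imwrite('pics/t.png',cv2.resize(a[140:290,130:430],None,fx=2.6,fy=2.6,interpolation=2)); cv2.imwrite('pics/s.png',cv2.resize(b[100:370,180:400],None,fx=2.2,fy=2.2,interpolation=2))
```

```text
(no output)
```

View pics/t.png

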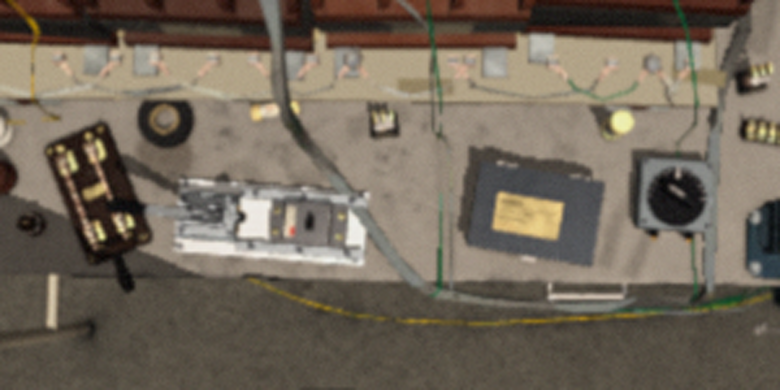

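View pics/s.png

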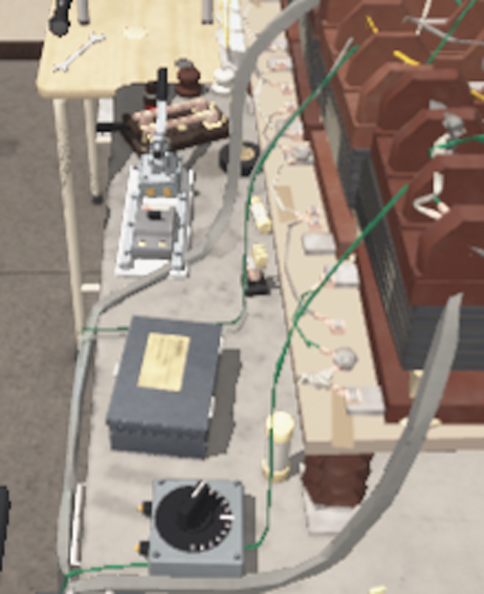

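The top crop shows the jig plate with corners at about (175,180), (367,192), (362,265) and (173,252). The breaker is at (272–348, 222), the test set at (676,192) with its pointer up-left, the fuse at (620,122), the relay at (383,120), and a hose crosses the jig's right end. The side crop agrees. The network's knob points have large gaps, so I'll fit poses from the corners.

Run:
```python
from h import *
from scipy.optimize import least_squares
a=cam('top');b=cam('side')
T=lambda p:np.array([p[0]/2.6+130,p[1]/2.6+140]); S=lambda p:np.array([p[0]/2.2+180,p[1]/2.2+100])
def fit(obs,g):
    def W(q,L):
        c,s=np.cos(q[2]),np.sin(q[2]);return [q[0]+c*L[0]-s*L[1],q[1]+s*L[0]+c*L[1],L[2]]
    r=least_squares(lambda q:np.concatenate([proj(c,W(q,L))[0]-p for c,p,L in obs]),g,loss='soft_l1')
    print('pose',r.x.round(4),'yaw',np.degrees(r.x[2]).round(2));print(np.concatenate([proj(c,W(r.x,L))-p for c,p,L in obs]).round(1).tolist());return r.x
J=[(a,T((175,180)),(.046,.08,.01)),(a,T((367,192)),(.046,-.16,.01)),(a,T((362,265)),(-.046,-.16,.01)),(a,T((173,252)),(-.046,.08,.01)),(b,S((117,270)),(-.046,-.16,.01)),(b,S((187,276)),(.046,-.16,.01))]
q=fit(J,[.46,.18,0])
t=fit([(a,T((640,152)),(.044,.046,.035)),(a,T((716,155)),(.044,-.046,.035)),(a,T((712,232)),(-.044,-.046,.035)),(a,T((636,230)),(-.044,.046,.035)),(b,S((152,482)),(-.044,.046,.035)),(b,S((242,480)),(.044,.046,.035)),(b,S((244,553)),(.044,-.046,.035)),(b,S((150,553)),(-.044,-.046,.035))],[.5,-.36,0])
c,s=np.cos(q[2]),np.sin(q[2]);R=np.array([[c,-s],[s,c]])
for n,L in dict(breaker_end=onz(a,T((348,225)),.035)).items(): print(n,R.T@(L[:2]-q[:2]))
for n,l in dict(pushstart=(0,-.14),pushend=(0,-.108),handle=(0,.155)).items(): print(n,q[:2]+R@l)
print('knob',t[:2]+.004*-np.array([np.cos(t[2]),np.sin(t[2])]))
for p in [(365,200),(330,165),(400,255)]:
    for z in(0.01,.05,.1,.2,.3):
        print(p,z,((proj(b,onz(a,T(p),z))[0]-[180,100])*2.2).round())
```

```text
pose [ 0.4539  0.1847 -0.0518] yaw -2.97
[[1.0, -0.1], [0.0, -0.1], [0.0, 0.1], [-0.5, 0.2], [-0.4, 0.4], [0.4, -1.8]]
pose [ 0.4907 -0.3593 -0.0345] yaw -1.98
[[-0.2, 2.1], [-1.2, 2.3], [-0.3, -0.0], [0.6, -0.5], [0.4, -2.6], [0.2, -1.6], [1.0, 3.2], [-0.4, 3.2]]
breaker_end [ 0.00196436 -0.1405008 ]
pushstart [0.44663592 0.04492634]
pushend [0.44829136 0.07688349]
handle [0.46189694 0.33953133]
knob [ 0.48671571 -0.35911596]
(365, 200) 0.01 [180. 271.]
(365, 200) 0.05 [178. 248.]
(365, 200) 0.1 [175. 217.]
(365, 200) 0.2 [168. 150.]
(365, 200) 0.3 [161.  75.]
(330, 165) 0.01 [212. 248.]
(330, 165) 0.05 [210. 226.]
(330, 165) 0.1 [207. 196.]
(330, 165) 0.2 [200. 132.]
(330, 165) 0.3 [192.  59.]
(400, 255) 0.01 [126. 296.]
(400, 255) 0.05 [124. 271.]
(400, 255) 0.1 [121. 240.]
(400, 255) 0.2 [116. 170.]
(400, 255) 0.3 [110.  92.]
```

```bash
python3 -m inch '[[2.8,-5.4,0,-9.1],[5.6,-10.8,0,-18.2],[8.4,-16.2,0,-27.3],[11.2,-21.6,0,-36.4],[14,-27,0,-45.5],[16.8,-32.4,0,-54.6],[19.6,-37.8,0,-63.7],[22.4,-43.2,0,-73]]' 0 30
python3 -m inch '[[1.6,-3.1,0,0],[3.3,-6.2,0,0],[3.3,-6.2,-5,0],[3.3,-6.2,-10,0],[3.3,-6.2,-15,0],[3.3,-6.2,-15,0],[3.3,-6.2,-15,0],[3.3,-6.2,-15,0]]'
python3 - <<'E'
from h import *
a=cam('top');b=cam('side');i=cv2.resize(b['img'][100:370,180:400,::-1],None,fx=2.2,fy=2.2,interpolation=2)
j=cv2.resize(a['img'][170:270,190:300,::-1],None,fx=3,fy=3,interpolation=2)
o=np.zeros((594,820,3),np.uint8);o[:,:484]=i[:594];o[:300,484:814]=j;cv2.imwrite('pics/p1.png',o[:,:800]);print(bot.get_obs()['tcp_rot'])
E
```

```text
time: 2.3
ee_pos: [0.4131, 0.0828, 0.2396]
tcp_rot: [179.9, -0.0, 86.7]
wrist_force: [1.0, 1.0, -0.7]
opening: -0.0
grasp_force: 0.0
time: 3.3
ee_pos: [0.4469, 0.0228, 0.0918]
tcp_rot: [179.8, -0.0, 87.0]
wrist_force: [0.3, -0.2, -0.3]
opening: 0.0002
grasp_force: 0.0
[ 1.79848263e+02 -1.67400736e-02  8.69622798e+01]
```

View pics/p1.png

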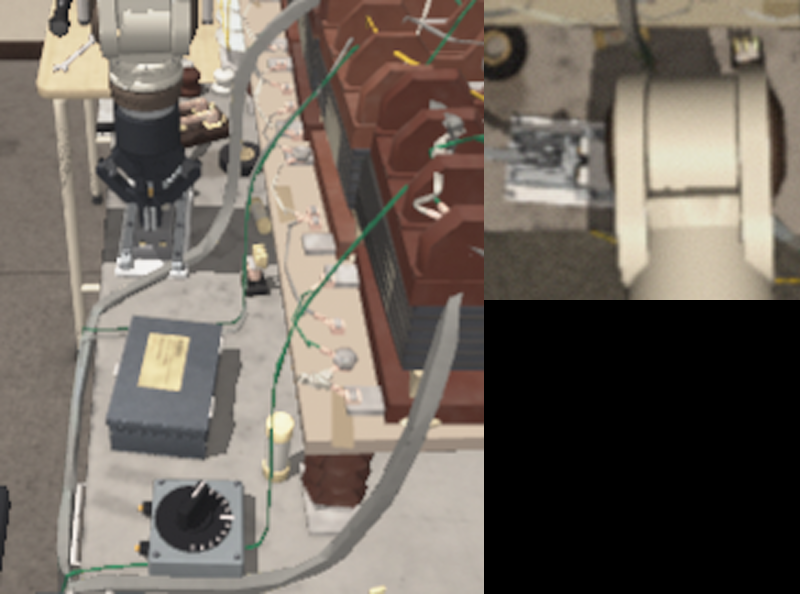

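Side view: the closed fingers (tips at ~(152,228)) are centred over the channel, with the breaker's terminal end at (153,243). I'll check where that end projects before descending.

Run:
```python
from h import *
b=cam('side');q=np.array([.4539,.1847]);y=-.0518;R=np.array([[np.cos(y),-np.sin(y)],[np.sin(y),np.cos(y)]])
for ly in(-.16,-.15,-.14,-.13,-.12,-.115): print(ly,[((proj(b,np.r_[q+R@[0,ly],z])[0]-[180,100])*2.2).round().tolist() for z in(.01,.024,.035)])
print(((proj(b,[.4469,.0228,.0838])[0]-[180,100])*2.2).round())
cv2.imwrite('pics/c.png',cv2.resize(b['img'][185:230,225:275,::-1],None,fx=10,fy=10,interpolation=2))
```

```text
-0.16 [[152.0, 272.0], [152.0, 263.0], [152.0, 257.0]]
-0.15 [[152.0, 266.0], [152.0, 258.0], [152.0, 252.0]]
-0.14 [[153.0, 261.0], [153.0, 253.0], [152.0, 247.0]]
-0.13 [[153.0, 256.0], [153.0, 248.0], [153.0, 242.0]]
-0.12 [[154.0, 252.0], [153.0, 243.0], [153.0, 237.0]]
-0.115 [[154.0, 249.0], [154.0, 241.0], [153.0, 234.0]]
[152. 227.]
```

View pics/c.png

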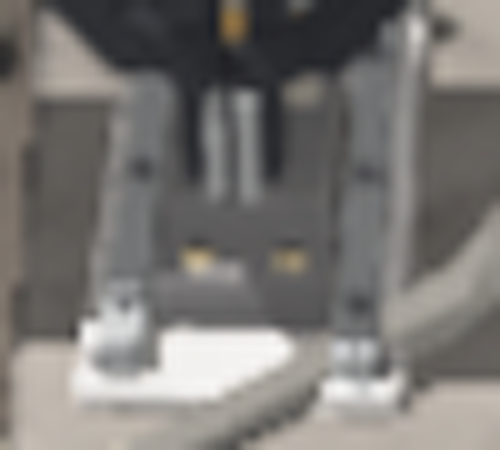

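```bash
python3 -m inch '[[0.2,-0.4,0,0],[0.2,-0.4,-3,0],[0.2,-0.4,-6,0],[0.2,-0.4,-6.2,0],[0.2,0.4,-6.2,0],[0.2,1,-6.2,0],[0.2,1.5,-6.2,0],[0.3,2,-6.2,0]]'
python3 -m inch '[[0,0.5,0,0],[0.1,1,0,0],[0.1,1.5,0,0],[0.1,2,0,0],[0.1,2.4,0,0],[0.1,2.7,0,0],[0.1,3,0,0],[0.1,3,0,0]]'
```

```text
time: 4.45
ee_pos: [0.4488, 0.043, 0.0279]
tcp_rot: [179.9, 0.0, 87.0]
wrist_force: [0.1, -1.0, 0.9]
opening: 0.0003
grasp_force: 0.9
time: 5.45
ee_pos: [0.4494, 0.073, 0.0272]
tcp_rot: [-180.0, -0.0, 87.0]
wrist_force: [-0.4, -0.2, -0.6]
opening: -0.0001
grasp_force: 0.0
```

```bash
python3 -m inch '[[0,0.1,0,0],[0,0.2,0,0],[0,0.3,0,0],[0,0.4,0,0],[0,0.5,0,0],[0,0.6,0,0],[0,0.7,0,0],[0,0.7,0,0]]'
```

```text
time: 6.45
ee_pos: [0.449, 0.077, 0.0272]
tcp_rot: [-180.0, 0.4, 86.9]
wrist_force: [-2.4, -18.9, 3.7]
opening: 0.0002
grasp_force: 9.5
```

```bash
python3 -m inch '[[0,-1,0,0],[0,-2.5,0,0],[0,-2.5,6,0],[0,-2.5,12,0],[0,-2.5,18,0],[0,-2.5,23,0],[0.2,3,23,0],[0.5,9,23,0]]'
python3 -m inch '[[0.3,6,0,0],[0.6,12,0,0],[0.7,17.7,0,0],[0.7,17.7,0,0],[0.7,17.7,-5,0],[0.7,17.7,-8,0],[0.7,17.7,-8,0],[0.7,17.7,-8,0]]'
python3 - <<'E'
from h import *
a=cam('top');b=cam('side')
q=np.array([.4539,.1847]);y=-.0518;R=np.array([[np.cos(y),-np.sin(y)],[np.sin(y),np.cos(y)]])
for ly in(-.1,-.095,-.09): print(ly,[(((proj(c,np.r_[q+R@[0,ly],z])[0]-o)*5).round().tolist()) for c,o,z in((a,[215,200],.035),(b,[225,120],.035),(b,[225,120],.01))])
i=cv2.resize(a['img'][200:260,215:285,::-1],None,fx=5,fy=5,interpolation=2);j=cv2.resize(b['img'][120:230,225:300,::-1],None,fx=5,fy=5,interpolation=2)
o=np.zeros((550,730,3),np.uint8);o[:300,:350]=i;o[:,355:730]=j;cv2.imwrite('pics/p2.png',o)
E
```

```text
time: 7.45
ee_pos: [0.4551, 0.1701, 0.2583]
tcp_rot: [179.9, -0.1, 86.8]
wrist_force: [1.0, 0.2, -0.4]
opening: -0.0004
grasp_force: 0.0
time: 8.45
ee_pos: [0.4621, 0.3462, 0.1791]
tcp_rot: [179.9, -0.1, 86.9]
wrist_force: [0.9, 0.4, -0.7]
opening: 0.0001
grasp_force: 0.0
-0.1 [[181.0, 132.0], [125.0, 416.0], [126.0, 450.0]]
-0.095 [[173.0, 131.0], [126.0, 411.0], [127.0, 445.0]]
-0.09 [[165.0, 131.0], [126.0, 406.0], [127.0, 439.0]]
```

View pics/p2.png

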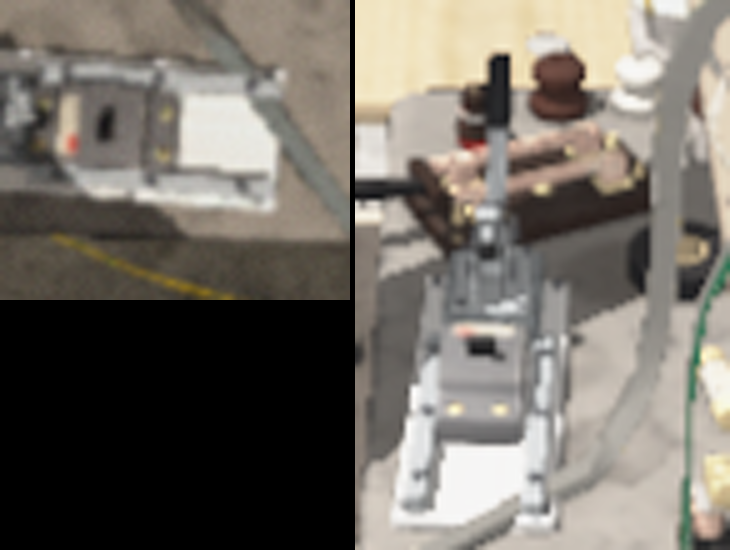

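The breaker is home: its end sits at the predicted pixels (top x≈178 vs 173, side row≈440 vs 445). The handle is still open, with its grip at side crop (498,90). Now lower the fingers behind the grip and push.

```bash
python3 -m inch '[[0,0,-2,0],[0,0,-3.4,0],[0,0,-3.4,0],[0,-1,-3.4,0],[-0.1,-2,-3.4,0],[-0.1,-3,-3.4,0],[-0.2,-4,-3.4,0],[-0.2,-5,-3.4,0]]'
python3 -m inch '[[0,-0.9,0,0],[-0.1,-1.8,0,0],[-0.1,-2.7,0,0],[-0.2,-3.6,0,0],[-0.2,-4.5,0,0],[-0.3,-5.2,0,0],[-0.3,-5.8,0,0],[-0.3,-5.8,0,0]]'
```

```text
time: 9.55
ee_pos: [0.4595, 0.296, 0.1437]
tcp_rot: [180.0, -0.0, 87.0]
wrist_force: [0.3, 1.8, 1.0]
opening: -0.0
grasp_force: 1.1
time: 10.55
ee_pos: [0.4564, 0.2379, 0.1431]
tcp_rot: [-180.0, 0.1, 86.9]
wrist_force: [0.5, 0.2, 0.3]
opening: -0.0001
grasp_force: 0.0
```

```bash
python3 -m inch '[[0,-0.2,0,0],[0,-0.4,0,0],[0,-0.6,0,0],[0,-0.7,0,0],[0,-0.7,0,0],[0,-0.7,0,0],[0,-0.7,0,0],[0,-0.7,0,0]]'
python3 -m inch '[[0,2,0,0],[0,4,0,0],[0,4,5,0],[0,4,11,0],[0,0,11,0],[0,-6,11,0],[0,-12,11,0],[0,-18,11,0]]'
python3 -m inch '[[0.4,-6,0,0],[0.8,-12,0,0],[1.2,-18,0,0],[1.6,-24,0,0],[2,-30,0,0],[2.4,-34,0,0],[2.4,-34,0,0],[2.4,-34,0,0]]'
python3 - <<'E'
from h import *
a=cam('top');b=cam('side')
print(bot.get_obs()['ee_pos'])
q=np.array([.4539,.1847]);y=-.0518;R=np.array([[np.cos(y),-np.sin(y)],[np.sin(y),np.cos(y)]])
for v in(.76,1.0,1.09):
    th=.873+v;P=np.r_[q+R@[0,.058+.112*np.cos(th)],.058+.112*np.sin(th)]; print(v,((proj(b,P)[0]-[225,100])*4.5).round(),((proj(a,P)[0]-[170,190])*3.5).round())
for n,c,o,s in(('handle_tip',a,[170,190],3.5),('handle_tip',b,[225,100],4.5)): print([((np.array(x['point'])-o)*s,x['score']) for x in bot.landmark_of(n,c)[:2]])
i=cv2.resize(a['img'][190:260,170:270,::-1],None,fx=3.5,fy=3.5,interpolation=2);j=cv2.resize(b['img'][100:230,225:300,::-1],None,fx=4.5,fy=4.5,interpolation=2)
o=np.zeros((585,690,3),np.uint8);o[:i.shape[0],:i.shape[1]]=i;o[:j.shape[0],352:352+j.shape[1]]=j;cv2.imwrite('pics/p3.png',o)
cv2.imwrite('pics/k.png',cv2.resize(b['img'][305:365,240:320,::-1],None,fx=8,fy=8,interpolation=2))
E
```

```text
time: 11.55
ee_pos: [0.4565, 0.2317, 0.1433]
tcp_rot: [-180.0, 0.0, 87.0]
wrist_force: [0.5, 1.7, -0.5]
opening: -0.0001
grasp_force: 0.0
time: 12.55
ee_pos: [0.4567, 0.0512, 0.2534]
tcp_rot: [180.0, -0.0, 87.0]
wrist_force: [1.6, -0.3, -0.5]
opening: 0.0002
grasp_force: 0.0
time: 13.55
ee_pos: [0.4811, -0.2875, 0.253]
tcp_rot: [-180.0, -0.0, 87.0]
wrist_force: [-0.1, -0.6, -0.0]
opening: 0.0
grasp_force: 0.0
[ 0.48102995 -0.28707776  0.25346957]
0.76 [120. 162.] [ 88. 108.]
1.0 [119. 189.] [121. 111.]
1.09 [118. 201.] [133. 112.]
[(array([139.3 , 102.55]), 0.4)]
[]
```

View pics/p3.png

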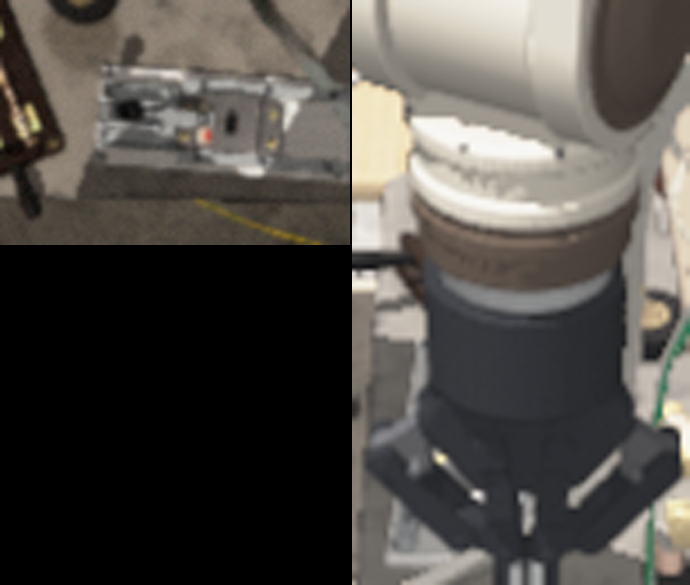

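View pics/k.png

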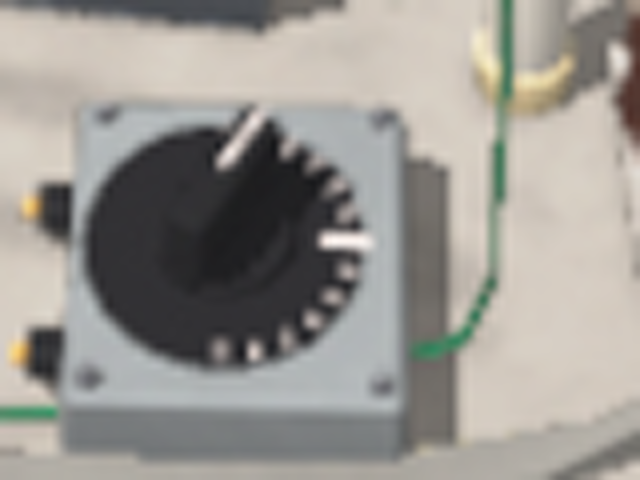

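Top crop: the black grip is at (128,105), near the locked prediction (133,112) and far from the sprung-back one (88), so the clamp is locked. Knob crop: dial centre (228,246), the white line on the bar from (222,163) to (263,108), the long line at (345,241), and box corners (80,105), (400,105), (405,405), (65,405).

Run:
```python
from h import *
b=cam('side');S=lambda x,y:(x/8+240,y/8+305)
for n,p,z in(('c1',(80,105),.035),('c2',(400,105),.035),('c3',(405,405),.035),('c4',(65,405),.035),('dial',(228,246),.037),('axis',(222,164),.069),('tip',(264,108),.069),('i0',(320,241),.037),('i1',(372,242),.037)):
    print(n,onz(b,S(*p),z).round(4))
```

```text
c1 [ 0.4494 -0.316   0.035 ]
c2 [ 0.5356 -0.3189  0.035 ]
c3 [ 0.5305 -0.409   0.035 ]
c4 [ 0.4458 -0.406   0.035 ]
dial [ 0.4878 -0.3629  0.037 ]
axis [ 0.4862 -0.3606  0.069 ]
tip [ 0.4975 -0.3439  0.069 ]
i0 [ 0.5117 -0.3622  0.037 ]
i1 [ 0.5251 -0.3629  0.037 ]
```

```bash
python3 -m inch '[[0.2,-3,0,-8],[0.4,-5.5,0,-16],[0.5,-7.5,-4,-24],[0.5,-7.5,-9,-31],[0.5,-7.5,-14,-31],[0.5,-7.5,-17,-31],[0.5,-7.5,-17,-31],[0.5,-7.5,-17,-31]]' 4.5 20
python3 -m inch '[[0,0,-1,0],[0,0,-2,0],[0,0,-2.8,0],[0,0,-2.8,0],[0,0,-2.8,0],[0,0,-2.8,0],[0,0,-2.8,0],[0,0,-2.8,0]]'
```

```text
time: 14.8
ee_pos: [0.4861, -0.3635, 0.0852]
tcp_rot: [179.9, 0.0, 56.0]
wrist_force: [0.2, 0.4, 0.8]
opening: 0.0452
grasp_force: 0.0
time: 15.8
ee_pos: [0.4856, -0.3633, 0.0554]
tcp_rot: [180.0, -0.0, 56.0]
wrist_force: [-0.5, -0.5, 0.2]
opening: 0.0446
grasp_force: 0.0
```

```bash
python3 -m inch '[[0,0,0,0],[0,0,0,0],[0,0,0,0],[0,0,0,0],[0,0,0,0],[0,0,0,0],[0,0,0,0],[0,0,0,0]]' 0.8 20
```

```text
time: 16.8
ee_pos: [0.4857, -0.3635, 0.0554]
tcp_rot: [180.0, 0.0, 56.0]
wrist_force: [4.2, -2.2, -0.3]
opening: 0.0117
grasp_force: 24.0
```

```bash
python3 -m inch '[[0,0,0,-9],[0,0,0,-18],[0,0,0,-27],[0,0,0,-36],[0,0,0,-45],[0,0,0,-52],[0,0,0,-58],[0,0,0,-58]]'
python3 -m inch '[[0,0,0,0],[0,0,0,0],[0,0,0,0],[0,0,0,0],[0,0,0,0],[0,0,0,0],[0,0,0,0],[0,0,0,0]]' 4.5 20
python3 -m inch '[[0,0,4,0],[0,0,8,0],[0,0,14,0],[0,4,19,0],[0,10,19,0],[0,16,19,0],[0,20,19,0],[0,20,19,0]]'
python3 - <<'E'
from h import *
b=cam('side');a=cam('top')
i=cv2.resize(b['img'][305:365,240:320,::-1],None,fx=8,fy=8,interpolation=2);cv2.imwrite('pics/k2.png',i)
E
```

```text
time: 17.8
ee_pos: [0.4844, -0.3608, 0.0554]
tcp_rot: [-179.7, 0.1, -2.1]
wrist_force: [-4.2, 11.1, 7.6]
opening: 0.0117
grasp_force: 25.2
time: 18.8
ee_pos: [0.4855, -0.3633, 0.0553]
tcp_rot: [-180.0, -0.0, -2.0]
wrist_force: [0.4, 0.6, -0.4]
opening: 0.045
grasp_force: 0.0
time: 19.8
ee_pos: [0.4855, -0.1611, 0.2459]
tcp_rot: [180.0, -0.1, -1.8]
wrist_force: [-0.5, -0.2, -0.4]
opening: 0.0453
grasp_force: 0.0
```

View pics/k2.png

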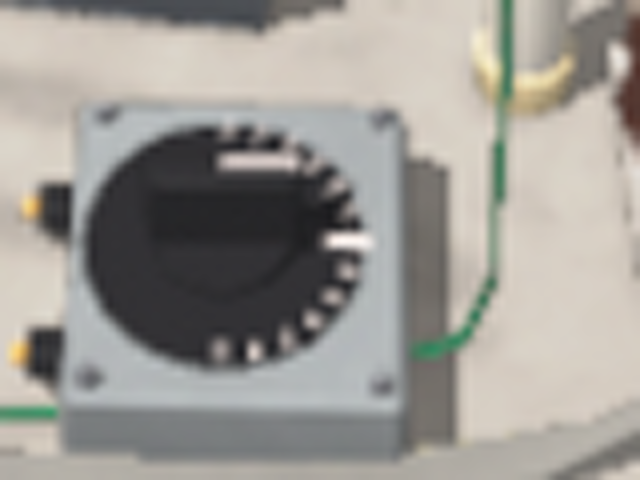

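The white line on the bar, (219–297,161), is now parallel to the long line at (323–372,241), and the nose points at it. I'll do one numeric angle check and one last look at the clamp.

Run:
```python
from h import *
b=cam('side');a=cam('top');g=b['img'].min(2).astype(float)
def line(c0,c1,r0,r1,z):
    P=[]
    for c in range(c0,c1):
        w=np.clip(g[r0:r1,c]-70,0,None); P.append(onz(b,(c,(w*np.arange(r0,r1)).sum()/w.sum()),z)[:2])
    P=np.array(P); d=np.polyfit(P[:,0],P[:,1],1); return np.degrees(np.arctan(d[0])),P.mean(0)
print(line(268,276,323,328,.069),line(281,286,332,338,.037))
cv2.imwrite('pics/z.png',cv2.resize(a['img'][190:250,170:270,::-1],None,fx=7,fy=7,interpolation=2))
o=bot.get_obs();print(o['time'])
for n in('relay_2','fuse_3'): print(n,[x['point'] for x in bot.landmark_of(n,b)[:1]])
```

```text
(np.float64(-0.302747212057463), array([ 0.49383083, -0.35885108])) (np.float64(-1.9479217078493463), array([ 0.51796133, -0.36117195]))
20.0
relay_2 [[294.9, 228.9]]
fuse_3 [[302.4, 318.0]]
```

View pics/z.png

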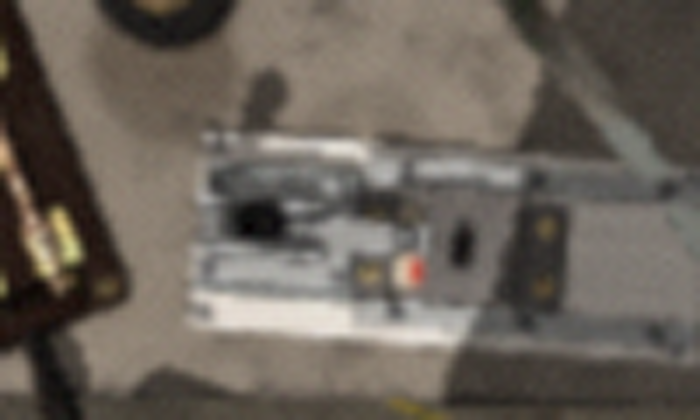

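The clamp handle's grip sits at the locked position, the breaker is home, and the knob is within about 2° of the line. The bystanders have not moved and the arm is clear.

```bash
python3 -c "
from workcell import bot
print(bot.job_done())"
```

```text
the job is handed in; nothing more can be done
None
```

The job is handed in with no verdict returned: pictures show the breaker home against the stop, the clamp handle in its locked position (the foot's force on the breaker can't be measured), the knob pointer about 2° from the long line, and the relay and fuse undisturbed.

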